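# Hold the filter funnel down for the vacuum

### The arm

A 7-joint arm with a two-finger parallel gripper is mounted at the origin on the work surface. World frame = base frame: x ahead of the robot, y to its left, z up, the work surface at z = 0. Lengths are in m, angles in rad, forces in N, time in s.
With the tool pointing down it reaches from about 0.425 to 1.025 m from the base axis. Payload 9.4 kg.
Tool frame: the origin (TCP) lies midway between the tips of the shut fingers; the grasp point (between the pads) lies robot.grasp_offset behind it (robot.grasp_offset is the distance from the TCP to the grasp point, in m); z points along the fingers, y is the direction in which the jaws open and shut (so a half turn about z gives the same grasp; the last joint's range is limited). The gripper opens to 85 mm and grips with 20 to 120 N. Pads are 22 mm wide; open, the fingers measure 114 mm over their backs; the gripper's body (76 mm by 85 mm) begins 54 mm behind the grasp point. The pads swing forward as they close: fully open they stand 13 mm farther back than shut.
Start: joints at [-1.314, 0.599, -0.003, 1.599, 0.002, 0.943, -0.08], TCP at [0.238, 0.685, 0.231] pointing down, gripper open.
Joint ranges: [-2.57, 2.57], [-0.35, 1.97], [-1.29, 1.29], [0.11, 2.56], [-1.05, 4.19], [0.11, 1.86], [-2.63, 2.63]. Speed limits (rad/s): [2.22, 2.22, 3.01, 3.01, 3.14, 3.14, 3.14].

### API

Orientations are given as [roll, pitch, yaw] about the fixed x, y, z axes, in that order (R = Rz(yaw) Ry(pitch) Rx(roll)).
In Python, from cell import robot gives the robot as it stands.
- The arm moves only by the shell command python3 -m inch 'ROWS' [OPENING] [FORCE]. ROWS is JSON, a list of rows, each a list of 4 numbers: the shift along the world's x, y, z in m, then the turn about the world's z in rad. A call has 1 to 8 rows; each row shifts and turns the commanded pose from where the row before left it; what a row does not reach is not made up. A row lasts 1/12 s, in which the tool goes at most 41.7 mm and 7.16 degrees, less where a joint would pass 70% of its speed; a pose out of reach is approached as far as the arm can. A call with a gripper value outside its range is refused whole. OPENING is the finger opening in m, from 0 to 0.0854, set as the call begins (- or left out, the last holds). The fingers move at their own pace and stop on an object; FORCE is the grip in N (left out, the last holds). Time passes only in rows, so rows that do not move let the fingers close. It gives the time, the measured TCP pose, the force and the opening at its end, in the units of the state.
- robot.get_state(): the state, without advancing time (a new reading comes with each control period).
- robot.snapshot(name): name is "scene" or "top"; returns a dict with "pixels" (384x512x3 uint8, red, green, blue), "mtx" (3x3 intrinsics, pixels), "cam_to_world" (4x4, takes a point from camera to world coordinates). Camera axes: x right, y down, z forward; pixel columns grow to the right and rows downward; lengths in m; the calibration is good to about 2 mm. A picture is of the moment at which its call begins. There is no depth.
- robot.sign_off(): hands the job in, once; it reports no verdict.
The state is a dict: "time_s": time; "joints": joint angles; "dq": joint speeds; "joint_torque": joint torques, N m; "position": TCP position; "eef_rot": TCP orientation; "wrist_force": force on the tool from outside, world axes, zero at the start; "ft_torque": the same for the moment, N m; "grip_width": opening from 0.0 (shut) to 1.0 (fully open).
Only numpy, scipy, OpenCV 4.12 (cv2) and the standard library are available. Lean on these libraries where they do the work, as an engineer would, in place of code of your own. Each camera call takes 0.05 s, during which the arm holds its last target. There are 200 camera calls.

### The job

Take the white porcelain filter funnel out of the wooden rack with a light grip of about 30 newtons (porcelain chips: never over 60), and lower its stem through the black rubber cone in the neck of the clamped flask until the funnel sits upright and evenly in the cone. Then be my third hand: press it straight down into the cone with a steady push of about 10 newtons, never more than twice that or the cone is forced down into the flask, keep that up for a few seconds without a break, and finish while still holding and pressing it, so that I can push the vacuum hose on to the side arm and let the pump draw the joint fast. Leave the blue funnel, the wash bottle and the beaker standing where they are, and do not lean on the stand or its flask.

Things in the scene. Friction and masses are not known exactly. Their poses are not given: they have to be found in the camera images.
- funnel: White porcelain filter funnel, loose, about 150 g, upright in one hole of the rack. Origin: centre of the stem's lower end, 15 mm above the bench; z up its axis. Stem 16 mm wide from 0 to 55 mm, taper from 16 to 44 mm wide at 55 to 75 mm, then a flat shoulder (rests on the board) and a round cup 53 mm wide from 75 to 118 mm (wall 3 mm, open above). Round: yaw is free.
- funnel_stem (a point): Point on the funnel's axis where its taper is 35 mm wide, 68.6 mm above the funnel's origin; level with the cone's mouth when the funnel sits in the cone. z up the funnel's axis.
- rack: Wooden funnel rack, fixed: board 90 mm (x) by 270 mm (y), top 90 mm above the bench, on two end legs, with two 46 mm holes at y = +67 and -67 mm on its centre line. Origin: on the bench under the board's centre. Which hole holds which funnel varies.
- stand: Fixed steel stand with a glass filter flask clamped in it. Origin: on the bench, on the flask's axis. Green base x -55 to 175 mm, 140 mm wide, 10 mm thick; rod 12 mm wide, 430 mm high at x = 150 mm (the side away from the robot); clamp arm at 146 mm height. Flask 85 mm wide, neck 42 mm, lip 165 mm above the bench; side arm 140 mm up, reaching 63 mm to +y. Carries the rubber cone.
- cone_mouth (a point): Centre of the upper rim of the black rubber cone in the flask's neck, 182 mm above the bench when free (17 mm above the flask's lip); goes down as the cone is pressed. z up. Bore open right through, 35 mm wide at the mouth, 21 mm at its lower end 30 mm below; outside 43 mm. The funnel's taper comes to rest on the mouth's edge, funnel origin 68.6 mm below the mouth.
- cone (a joint): How far the rubber cone is pressed down into the neck, in m: 0 when free, growing downwards, at most 0.015. It yields like a spring, 2 N per mm (2000 N/m): 0.005 at 10 N, the funnel's own weight of about 1.5 N included.
- blue_funnel: Blue plastic powder funnel, 65 mm wide, 90 mm tall, loose, in the rack's other hole: leave it. Origin: centre of its stem's lower end, 24 mm above the bench; rim 114 mm above the bench.
- wash_bottle: White plastic wash bottle with a blue band, 64 mm in diameter, 190 mm tall with its bent spout (62 mm to +x), loose: leave it. Origin: centre of its underside.
- beaker: Small empty glass beaker, 50 mm in diameter, 68 mm tall, loose, near the robot: leave it. Origin: centre of its underside.
Not all that is in view belongs to the job. Of the things like the funnel, leave any that is orange or yellow; of the rest the larger one is meant.

How it is judged:
On the way, in this order (a step that is already met when the one before it is completed fails the run):
1. the funnel is gripped and lifted clear out of the rack (height (world z) of funnel above 0.105 m and contact force between the fingers and funnel above 2 N), for 0.2 s.
2. the funnel sits upright in the cone and is pressed steadily with 6 to 15 N for 2 s (value of joint cone between 0.003 and 0.0075 m and contact force between funnel and stand above 2 N and horizontal distance between funnel_stem and cone_mouth below 0.0045 m and z of funnel_stem in the frame of cone_mouth below 0.008 m and angle between funnel's own z axis and vertical below 0.09 rad and contact force between the fingers and funnel above 2 N), for 2 s.
At the end, for the whole second after the job is handed in: Funnel still held and pressed down: cone in by 3 to 7.5 mm (6 to 15 N), funnel within 4.5 mm of the cone's axis and down in its mouth, tilt under 0.09 rad, at rest; blue funnel, wash bottle and beaker upright within 20 mm of their starts (all of step 2 and linear speed of funnel below 0.01 m/s and distance of each of blue_funnel, wash_bottle, beaker from where it was at the start of the episode below 0.02 m and angle between each of blue_funnel, wash_bottle, beaker's own z axis and vertical below 0.2 rad); the arm keeps its last pose, push and grip.
It fails at once if the funnel is forced: the cone pressed in by more than 10.5 mm (21 N) or the funnel knocked or wedged on the stand with over 40 N (value of joint cone above 0.0105 m or contact force between funnel and stand above 40 N).
It fails at once if the porcelain is gripped with more than 65 N by each finger (130 N for both together) (contact force between the fingers and funnel above 130 N).
It fails at once if the arm or its fingers lean on the stand or flask with more than 10 N (contact force between any of the arm, the fingers and stand above 10 N).
It fails at once if the blue funnel, wash bottle or beaker is pushed over 30 mm (distance of any of blue_funnel, wash_bottle, beaker from where it was at the start of the episode above 0.03 m).
It also fails if it takes over 51 s, if anything falls off the work surface, if the arm or the gripper's body presses on something with over 40 N, if the wrist force passes 120 N, or if a joint passes its speed limit or range.

## Working session

There is one attempt and no reset: what is moved stays moved. The work goes in short steps, Python scripts to look and compute and a shell command to move; the robot and the scene stay as the last step left them, time stands still between calls to the robot, and variables do not carry over. Pictures are saved under pics/ and viewed, about 8 in all and at most 12, crops included, and the job is handed in when it is done.

```bash
ls; mkdir -p pics; python3 - <<'E'
from cell import robot
import cv2,numpy as np
print(robot.get_state(), robot.grasp_offset)
for n in("scene","top"):
    s=robot.snapshot(n); cv2.imwrite(f"pics/{n}0.png",s["pixels"][:,:,::-1]); np.savez(f"pics/{n}0.npz",**s); print(n,s["mtx"].tolist(),np.round(s["cam_to_world"],4).tolist())
E
```

```text
pics
{'time_s': 0.0, 'joints': array([-1.31371133,  0.60015414, -0.00254069,  1.60015594,  0.00176563,
        0.94285973, -0.07981613]), 'dq': array([-7.99128675e-04,  2.60868982e-04, -3.47469834e-04, -9.93799765e-04,
        1.18831216e-04,  1.36189986e-03,  4.66661761e-05]), 'joint_torque': array([-5.55420030e-06, -7.76454306e+01,  1.56441651e+00, -2.58006155e+01,
        1.21879412e-02,  8.92872806e-03,  8.18537877e-07]), 'position': array([0.23737845, 0.68453329, 0.2303867 ]), 'eef_rot': array([-3.14002215e+00,  1.17873315e-04,  2.80782783e+00]), 'wrist_force': array([-0.37389908, -0.36025455,  0.42131777]), 'ft_torque': array([-0.03347546, -0.02418772,  0.03489065]), 'grip_width': 1.0001767080384047} 0.0187
scene [[385.97824351695607, 0.0, 254.50259041566167], [0.0, 385.97824351695607, 193.16750729470445], [0.0, 0.0, 1.0]] [[0.1735, 0.5682, -0.8044, 1.452], [0.9848, -0.1097, 0.1348, -0.2238], [-0.0117, -0.8155, -0.5786, 0.7917], [0.0, 0.0, 0.0, 1.0]]
top [[466.56969091762306, 0.0, 250.5992226978915], [0.0, 466.56969091762306, 189.97610980026488], [0.0, 0.0, 1.0]] [[0.0144, -0.9945, 0.1041, 0.4531], [-0.9999, -0.0139, 0.0055, -0.0774], [-0.004, -0.1042, -0.9945, 1.1788], [0.0, 0.0, 0.0, 1.0]]
```

View pics/scene0.png

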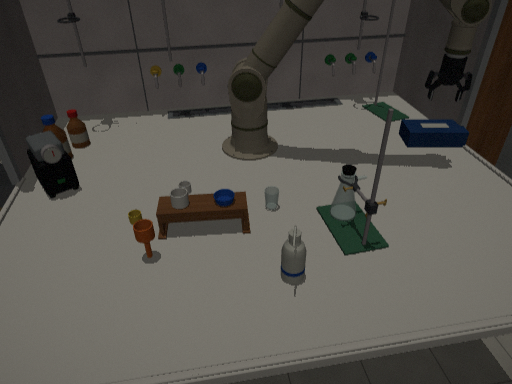

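View pics/top0.png

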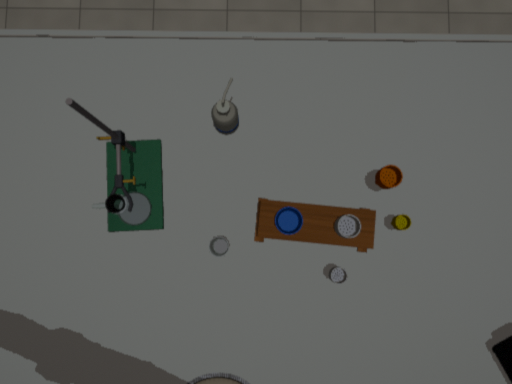

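The scene view shows the white funnel in the rack at about (180,198), the blue funnel at (224,198), and the flask with the cone at (348,172). In the top view the funnel is at (348,226), the blue one at (288,221) and the cone at (116,204). A smaller white decoy stands at (338,275). Next I'll enlarge the key areas.

```bash
python3 - <<'E'
import cv2,numpy as np
a=cv2.imread("pics/top0.png");b=cv2.imread("pics/scene0.png")
def c(im,x,y,w,h,k): 
    return cv2.convertScaleAbs(cv2.resize(im[y:y+h,x:x+w],(w*k,h*k),interpolation=cv2.INTER_CUBIC),alpha=1.3)
t=np.hstack([c(a,80,180,66,50,6),c(a,315,200,66,50,6)])
u=np.hstack([c(b,315,155,66,50,6),c(b,155,175,66,50,6)])
cv2.imwrite("pics/crop1.png",np.vstack([t,u]))
E
```

```text
(no output)
```

View pics/crop1.png

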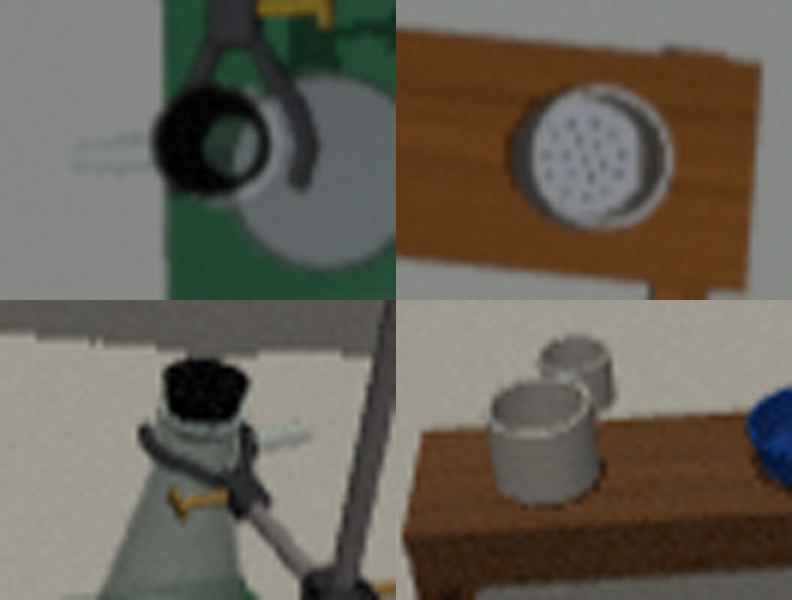

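In the crops, the top-view cone ring is centred near (115.3,203.3) and the funnel rim near (348.7,226.2). In the scene view the cone's top is near (349,217-of-crop) and the cup rim near (245,70 of crop). Now I'll fit these properly and cast rays.

```bash
cat > h.py <<'E'
import cv2,numpy as np
def load(n): return np.load(f"pics/{n}.npz")
def ray(s,uv):
    d=s["cam_to_world"][:3,:3]@np.linalg.solve(s["mtx"],[uv[0],uv[1],1]); return s["cam_to_world"][:3,3],d
def onz(s,uv,z):
    o,d=ray(s,uv); return o+d*(z-o[2])/d[2]
def proj(s,p):
    q=s["mtx"]@(np.linalg.inv(s["cam_to_world"])@np.r_[p,1])[:3]; return q[:2]/q[2]
def tri(s1,u1,s2,u2):
    (a,d),(b,e)=ray(s1,u1),ray(s2,u2); t=np.linalg.lstsq(np.c_[d,-e],b-a,rcond=None)[0]
    return (a+d*t[0]+b+e*t[1])/2, np.linalg.norm(a+d*t[0]-b-e*t[1])
def blob(mask,roi,near):
    x,y,w,h=roi; m=np.zeros_like(mask); m[y:y+h,x:x+w]=mask[y:y+h,x:x+w]
    cs=cv2.findContours(m,cv2.RETR_EXTERNAL,cv2.CHAIN_APPROX_NONE)[0]
    return max(cs,key=lambda c:len(c))
E
python3 - <<'E'
from h import *
T,S=load("top0"),load("scene0"); t,s=T["pixels"],S["pixels"]
v=t.max(2); 
m=(v<45).astype(np.uint8)*255
m=cv2.morphologyEx(m,cv2.MORPH_CLOSE,np.ones((3,3)))
c=blob(m,(100,193,32,22),0); print("cone",cv2.boundingRect(c),cv2.fitEllipse(c)); e=cv2.fitEllipse(c)[0]; P=onz(T,e,.182);print(P)
# funnel: white (low saturation) within board
hsv=cv2.cvtColor(t,cv2.COLOR_RGB2HSV)
m=((hsv[...,1]<70)).astype(np.uint8)*255
c=blob(m,(325,208,45,34),0); print("fun",cv2.boundingRect(c),cv2.fitEllipse(c)); f=cv2.fitEllipse(c)[0]; F=onz(T,f,.133);print(F,np.hypot(F[0],F[1]))
print("proj in scene cone mouth",proj(S,P),"rim",proj(S,F))
for n,m in(("cone",(s.max(2)<45)),):
    c=blob(m.astype(np.uint8)*255,(335,160,28,20),0);print("scene",n,cv2.boundingRect(c))
# ring pts of predicted circles in both
im=[cv2.resize(i[...,::-1],None,fx=4,fy=4,interpolation=cv2.INTER_CUBIC) for i in(t,s)]
for C,r in((P,.0215),(P,.0175),(F,.0265),(F-[0,0,.043],.0265)):
    for k,X in enumerate((T,S)):
        q=np.array([proj(X,C+r*np.array([np.cos(a),np.sin(a),0])) for a in np.linspace(0,6.28,40)])
        cv2.polylines(im[k],[np.int32(q*4+1.5)],True,(0,0,255),1)
g=lambda i,x,y:im[i][y*4:y*4+280,x*4:x*4+380]
cv2.imwrite("pics/ov.png",np.vstack([np.hstack([g(0,75,170),g(0,305,190)]),np.hstack([g(1,305,140),g(1,140,165)])]))
E
```

```text
cone (106, 193, 19, 21) ((114.59066772460938, 202.8525390625), (18.128774642944336, 19.887733459472656), 19.992938995361328)
[0.52561497 0.21929877 0.182     ]
fun (335, 214, 26, 24) ((347.6778564453125, 225.92660522460938), (23.013906478881836, 25.499723434448242), 90.465576171875)
[ 0.48486747 -0.28966827  0.133     ] 0.56480454022592
proj in scene cone mouth [348.79174571 167.21851335] rim [179.03552436 191.43239565]
scene cone (342, 165, 14, 11)
```

View pics/ov.png

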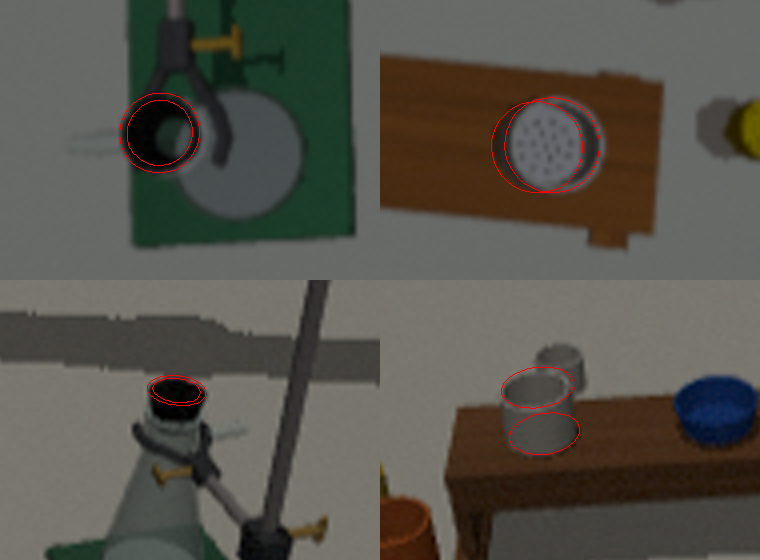

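Both views agree: cone at about (0.526, 0.219) and funnel axis at about (0.485, -0.291), at a good reach. Setting out.

```bash
python3 -m inch '[[0.01,-0.033,0.015,0],[0.01,-0.033,0.015,0],[0.015,-0.033,0.015,0],[0.015,-0.033,0.015,0],[0.015,-0.033,0.015,0],[0.015,-0.033,0.015,0],[0.015,-0.033,0.01,0],[0.015,-0.033,0.01,0]]' 0.0854 30
python3 -m inch '[[0.018,-0.035,0,0],[0.018,-0.035,0,0],[0.018,-0.035,0,0],[0.018,-0.035,0,0],[0.01,-0.037,0,0],[0.01,-0.037,0,0],[0.01,-0.037,0,0],[0.01,-0.037,0,0]]'
```

```text
time_s: 0.77
position: [0.348, 0.4192, 0.3419]
eef_rot: [3.141, 0.0, 2.808]
wrist_force: [0.8, 0.2, 0.5]
grip_width: 0.998
time_s: 1.43
position: [0.4595, 0.131, 0.3412]
eef_rot: [-3.142, -0.0, 2.808]
wrist_force: [0.5, 0.5, 0.3]
grip_width: 0.998
```

```bash
python3 -m inch '[[0,-0.04,0,0],[0,-0.04,0,0],[0,-0.04,0,0],[0,-0.04,0,0],[0,-0.04,0,0],[0.005,-0.04,0,0],[0.005,-0.04,0,0],[0.005,-0.04,0,0]]'
python3 -m inch '[[0.005,-0.035,-0.015,0],[0.003,-0.035,-0.015,0],[0,-0.02,-0.02,0],[0,-0.01,-0.02,0],[0,0,-0.02,0],[0,0,0,0],[0,0,0,0]]'
python3 -c "
from cell import robot
print(robot.get_state()['joints'],robot.get_state()['position'])"
```

```text
time_s: 2.1
position: [0.4741, -0.1889, 0.3414]
eef_rot: [3.141, 0.0, 2.808]
wrist_force: [0.9, 0.3, -0.0]
grip_width: 1.0
time_s: 2.68
position: [0.482, -0.2867, 0.2506]
eef_rot: [3.141, -0.003, 2.808]
wrist_force: [0.5, -0.1, 0.6]
grip_width: 1.003
[ 0.15341105  0.39953598  0.39167115  1.97438186 -0.20635284  0.80849577
  1.89775188] [ 0.48196968 -0.28666968  0.25059232]
```

```bash
python3 -m inch '[[0.003,-0.0045,-0.02,0],[0,0,-0.025,0],[0,0,-0.025,0],[0,0,-0.025,0],[0,0,-0.025,0],[0,0,-0.02,0],[0,0,-0.0145,0],[0,0,0,0]]'
python3 -m inch '[[0,0,0,0],[0,0,0,0],[0,0,0,0],[0,0,0,0],[0,0,0,0],[0,0,0,0],[0,0,0,0],[0,0,0,0]]' 0.045 30
```

```text
time_s: 3.35
position: [0.4856, -0.2905, 0.0957]
eef_rot: [3.141, -0.002, 2.809]
wrist_force: [0.4, 0.3, 0.7]
grip_width: 1.0
time_s: 4.02
position: [0.4865, -0.2919, 0.0987]
eef_rot: [-3.141, 0.003, 2.808]
wrist_force: [-0.5, 0.3, 5.4]
grip_width: 0.623
```

Gripped at 53 mm, as expected. Lifting now. The funnel origin starts at z=0.015 and has to clear 0.25 or more for the cone.

```bash
python3 -m inch '[[0,0,0.01,0],[0,0,0.02,0],[0,0,0.03,0],[0,0,0.035,0],[0,0,0.035,0],[0,0,0.035,0],[0,0,0.035,0],[0,0,0.02,0]]'
python3 - <<'E'
from cell import robot
import cv2,numpy as np
out=[]
for n,(x,y,w,h) in(("top",(290,170,130,100)),("scene",(100,90,130,100))):
    s=robot.snapshot(n); np.savez(f"pics/{n}1.npz",**s)
    out.append(cv2.resize(s["pixels"][y:y+h,x:x+w,::-1],None,fx=3,fy=3,interpolation=cv2.INTER_CUBIC))
cv2.imwrite("pics/lift.png",np.hstack(out)); print(robot.get_state()["position"],robot.get_state()["wrist_force"])
E
```

```text
time_s: 4.68
position: [0.4857, -0.2922, 0.3221]
eef_rot: [-3.141, 0.005, 2.807]
wrist_force: [1.0, -0.4, -1.5]
grip_width: 0.621
[ 0.48651086 -0.29250892  0.32192044] [ 0.18108883 -0.35094772 -2.20907795]
```

View pics/lift.png

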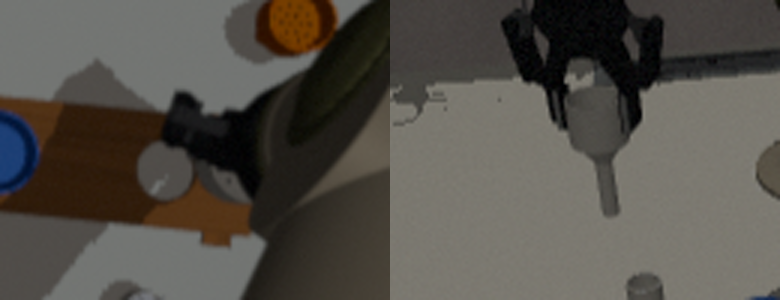

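The funnel is held, with the stem hanging down at scene (174,161). I'll check tilt and offset against the projected vertical axis.

```bash
python3 - <<'E'
from h import *
S=load("scene1"); s=S["pixels"]
o=np.array([.4865,-.2925,.238])
for z in (0,.05,.075,.1): print(z,proj(S,o+[0,0,z]).round(1))
g=s[...,:3].astype(int)
for y in range(140,165,3): print(y,g[y,160:186].sum(1)//3)
E
```

```text
0 [173.4 161.4]
0.05 [171.  145.7]
0.075 [169.7 137.5]
0.1 [168.4 129. ]
140 [119 109  95  86  84  72  73  75  74  72  72  70  69  65  60  65 107 119
 117 118 117 119 119 117 119 119]
143 [119 119 119 119 118 119 112  86  59  57  60  58  57  54  99 121 119 119
 118 117 118 119 118 120 119 120]
146 [118 119 118 119 118 119 119 119  93  71  72  75  73  65  86 118 119 119
 119 119 116 118 117 119 119 119]
149 [117 118 119 117 118 119 118 118 118  72  73  77  73  66  62 120 118 118
 118 118 119 119 119 116 118 117]
152 [118 118 117 118 116 118 120 120 117  91  72  74  73  69  64  86 119 117
 118 117 119 119 119 119 117 118]
155 [120 118 120 119 119 119 117 120 118 118  71  76  75  74  64  62 114 118
 117 120 120 120 118 120 119 117]
158 [118 120 118 118 119 118 118 119 120 118  89  75  77  74  69  62  95 118
 119 119 117 120 118 120 119 120]
161 [116 117 120 119 119 117 119 119 119 118 118  82  79  78  79  78 106 118
 119 118 120 119 118 118 118 120]
164 [119 119 119 116 117 118 117 119 117 121 119 118 118 120 117 119 119 119
 118 117 117 118 119 118 118 119]
```

The stem lies on the predicted vertical axis to within 0.3 px. Moving to above the cone.

```bash
python3 -m inch '[[0,0.015,0,0],[0,0.03,0,0],[0,0.037,0,0],[0,0.037,0,0],[0,0.037,0,0],[0,0.037,0,0],[0,0.037,0,0],[0.005,0.037,0,0]]'
python3 -m inch '[[0.005,0.037,0,0],[0.005,0.037,0,0],[0.005,0.037,0,0],[0.005,0.037,0,0],[0.005,0.037,0,0],[0.005,0.03,0,0],[0.004,0.02,0,0],[0,0.007,0,0]]'
python3 -m inch '[[0,0,0,0],[0,0,0,0],[0,0,0,0],[0,0,0,0]]'
```

```text
time_s: 5.45
position: [0.4886, -0.023, 0.3166]
eef_rot: [-3.141, -0.001, 2.807]
wrist_force: [0.3, -0.5, -1.2]
grip_width: 0.618
time_s: 6.12
position: [0.5239, 0.2214, 0.316]
eef_rot: [3.141, -0.001, 2.812]
wrist_force: [-0.5, 1.0, -1.8]
grip_width: 0.623
time_s: 6.45
position: [0.5244, 0.2156, 0.3169]
eef_rot: [-3.141, 0.0, 2.806]
wrist_force: [0.3, -1.0, -2.3]
grip_width: 0.619
```

```bash
python3 - <<'E'
from cell import robot
from h import *
out=[]
for n,(x,y,w,h) in(("top",(60,150,130,100)),("scene",(285,100,130,100))):
    s=robot.snapshot(n); np.savez(f"pics/{n}2.npz",**s)
    out.append(cv2.resize(s["pixels"][y:y+h,x:x+w,::-1],None,fx=3,fy=3,interpolation=cv2.INTER_CUBIC))
cv2.imwrite("pics/above.png",np.hstack(out)); p=robot.get_state()["position"]; print(p)
S=load("scene2")
for z in(0,.02,.04): print(proj(S,p-[0,0,.0837-z]).round(1))
print("cone",proj(S,[.5256,.2193,.182]))
E
```

```text
[0.52459159 0.21615224 0.31702368]
[349.9 152.1]
[350.8 146.1]
[351.7 139.9]
cone [348.79028877 167.21590523]
```

View pics/above.png

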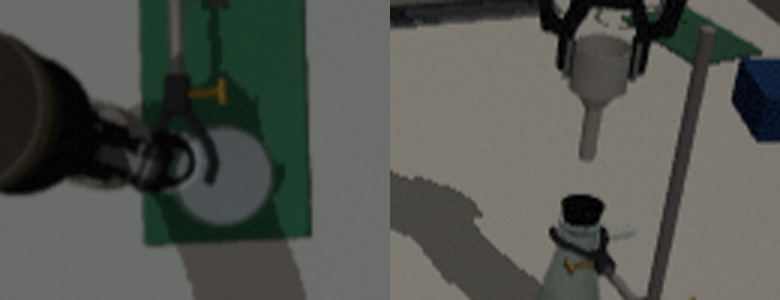

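The stem tip is at scene (350.7,152.7) and the cone mouth at (349.3,167.7), both matching projection to within 1 mm, and the funnel hangs upright. I'll correct by +1 and +3 mm and descend to just short of contact.

```bash
python3 -m inch '[[0.001,0.003,0,0],[0,0,-0.015,0],[0,0,-0.02,0],[0,0,-0.02,0],[0,0,-0.02,0],[0,0,-0.015,0],[0,0,-0.01,0],[0,0,-0.003,0]]'
python3 -m inch '[[0,0,0,0],[0,0,0,0],[0,0,0,0],[0,0,0,0]]'
```

```text
time_s: 7.22
position: [0.525, 0.2202, 0.2123]
eef_rot: [-3.14, -0.001, 2.808]
wrist_force: [-1.0, -0.2, -1.2]
grip_width: 0.617
time_s: 7.55
position: [0.526, 0.2207, 0.2147]
eef_rot: [3.14, 0.001, 2.808]
wrist_force: [-0.6, -0.6, -1.0]
grip_width: 0.621
```

```bash
python3 -m inch '[[0,-0.001,-0.004,0],[0,0,-0.003,0],[0,0,-0.003,0],[0,0,-0.001,0],[0,0,0,0],[0,0,0,0]]'
python3 -m inch '[[0,0,-0.001,0],[0,0,-0.001,0],[0,0,0,0],[0,0,0,0]]'
python3 -m inch '[[0,0,-0.001,0],[0,0,-0.001,0],[0,0,0,0],[0,0,0,0]]'
```

```text
time_s: 8.05
position: [0.5255, 0.2195, 0.2026]
eef_rot: [-3.141, -0.0, 2.808]
wrist_force: [-0.5, 0.3, -1.6]
grip_width: 0.621
time_s: 8.38
position: [0.5255, 0.2195, 0.2007]
eef_rot: [-3.142, -0.0, 2.808]
wrist_force: [-0.5, -0.2, -2.4]
grip_width: 0.622
time_s: 8.72
position: [0.5255, 0.2195, 0.1987]
eef_rot: [-3.142, 0.0, 2.808]
wrist_force: [0.3, -0.1, -2.2]
grip_width: 0.623
```

```bash
for i in 1 2; do :; done; python3 -m inch '[[0,0,-0.001,0],[0,0,-0.001,0],[0,0,0,0],[0,0,0,0]]'
python3 -m inch '[[0,0,-0.001,0],[0,0,-0.001,0],[0,0,0,0],[0,0,0,0]]'
```

```text
time_s: 9.05
position: [0.5258, 0.2194, 0.1969]
eef_rot: [3.141, 0.0, 2.808]
wrist_force: [1.2, -0.7, 0.5]
grip_width: 0.622
time_s: 9.38
position: [0.526, 0.2194, 0.195]
eef_rot: [3.141, 0.001, 2.808]
wrist_force: [1.8, -1.4, 2.1]
grip_width: 0.618
```

Contact came at about z=0.198, as expected. I'll ease sideways along the small lateral force and press further.

```bash
python3 -m inch '[[0.0005,-0.0005,-0.001,0],[0.0005,0,-0.0005,0],[0,0,0,0],[0,0,0,0]]'
python3 -m inch '[[0.0003,-0.0003,-0.001,0],[0,0,0,0],[0,0,0,0]]'
```

```text
time_s: 9.72
position: [0.5266, 0.2191, 0.1934]
eef_rot: [3.141, 0.0, 2.808]
wrist_force: [0.7, -0.7, 3.5]
grip_width: 0.618
time_s: 9.97
position: [0.5268, 0.219, 0.1924]
eef_rot: [3.141, -0.0, 2.808]
wrist_force: [0.3, -0.6, 5.8]
grip_width: 0.619
```

```bash
python3 -m inch '[[0.0002,-0.0003,-0.0007,0],[0,0,-0.0004,0],[0,0,0,0],[0,0,0,0],[0,0,0,0],[0,0,0,0]]'
python3 - <<'E'
from cell import robot
from h import *
f=[]
out=[]
for i in range(5):
  for n,(x,y,w,h) in(("top",(60,150,130,100)),("scene",(285,110,130,100))):
    s=robot.snapshot(n); st=robot.get_state(); f.append(np.r_[st["wrist_force"],st["ft_torque"]])
    if i==4: np.savez(f"pics/{n}3.npz",**s); out.append(cv2.resize(s["pixels"][y:y+h,x:x+w,::-1],None,fx=3,fy=3,interpolation=cv2.INTER_CUBIC))
cv2.imwrite("pics/press.png",np.hstack(out)); print(np.mean(f,0).round(2),np.std(f,0).round(2)); p=st["position"];print(p,st["time_s"])
E
```

```text
time_s: 10.47
position: [0.5268, 0.2189, 0.1915]
eef_rot: [3.141, -0.0, 2.808]
wrist_force: [-0.6, 0.1, 7.0]
grip_width: 0.618
[-0.77  0.59  7.66  0.14  0.24 -0.02] [0.48 0.48 0.49 0.03 0.03 0.03]
[0.52682422 0.2189076  0.19149246] 10.9667
```

View pics/press.png

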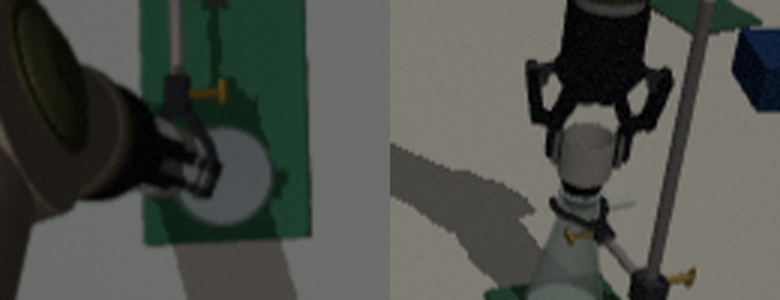

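The funnel sits upright in the cone, with the cup at scene (480,150) and the black rim just below it. The wrist reads +7.7 N against -2 N hanging, so about 9.5 N on the cone. Holding for a few seconds.

```bash
for i in 1 2 3 4; do python3 -m inch '[[0,0,0,0],[0,0,0,0],[0,0,0,0],[0,0,0,0],[0,0,0,0],[0,0,0,0],[0,0,0,0],[0,0,0,0]]' | grep -E 'pos|force|time'; done
python3 - <<'E'
from cell import robot
from h import *
T=robot.snapshot("top");S=robot.snapshot("scene")
f=[]
for i in range(6): robot.snapshot("top"); f.append(robot.get_state()["wrist_force"])
print(np.mean(f,0).round(2))
T0,S0=load("top0")["pixels"],load("scene0")["pixels"]
for n,a,b,(x,y,w,h) in(("blue",S0,S["pixels"],(208,185,32,25)),("bottle",S0,S["pixels"],(275,225,40,60)),("beaker",S0,S["pixels"],(260,183,22,30)),):
    print(n,np.abs(a[y:y+h,x:x+w].astype(int)-b[y:y+h,x:x+w]).mean().round(2))
E
```

```text
time_s: 11.63
position: [0.5268, 0.2189, 0.1915]
wrist_force: [-1.1, 0.3, 6.7]
time_s: 12.3
position: [0.5268, 0.2189, 0.1915]
wrist_force: [-1.5, 0.5, 7.2]
time_s: 12.97
position: [0.5268, 0.2189, 0.1915]
wrist_force: [-1.0, 0.3, 7.3]
time_s: 13.63
position: [0.5269, 0.2189, 0.1915]
wrist_force: [-0.4, 0.9, 7.5]
[-0.96  0.71  8.17]
blue 3.15
bottle 3.64
beaker 3.68
```

```bash
python3 -c "
from cell import robot
print(robot.sign_off())"
```

```text
the job is handed in; nothing more can be done
None
```

The funnel is seated upright in the cone. I handed in with the arm still gripping it at the 30 N setting and pressing down.

- **Push:** the wrist read about +7 to +8 N, against about −2 N with the funnel hanging. That makes about 9–10 N on the cone, or roughly 4.8 mm of travel. It held steady for over 3 s before I handed in, with no movement in the arm.
- **Position:** the last picture showed the funnel upright and down in the cone. Before lowering, the stem tip and cone mouth each matched their calculated positions to within about 1 mm. Side forces were about 1 N at the end.
- **One disagreement:** counting from first contact, the arm's height change suggests 6–6.5 mm of travel instead of 4.8 mm. The likely cause is the funnel settling in the cone or slipping slightly in the fingers. Both figures are inside the 3–7.5 mm range. I could not read the cone's travel directly.
- **While gripping:** the wrist showed about 5 N upward, so the fingertips probably touched the rack board lightly.
- **Other items:** the arm's path stayed clear of the blue funnel, wash bottle and beaker. Comparing the first and last pictures around each showed only small differences (3–4 grey levels), which I took as noise or lighting without checking against an unchanged area.

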